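# Gauge a table-foot collar on the stepped taper and tally its size

### The job

Take the collar that stands on the round baize pad, put it over the stepped taper gauge and lower it, without dropping it, until it stops; let go of it and see which of the three bands it has stopped at. Then push the plunger of the matching tally counter (widest cap for the widest, bottom band, middle cap for the middle band, narrowest cap for the narrow top band) fully down and let it spring back. Leave the collar home on the gauge, do not push the other plungers, and leave the other collars, the mug and the chalk alone.

Things in the scene. Friction and masses are not known exactly. Their poses are not given: they have to be found in the camera images.
- pad_mid (a point): centre of the round green baize pad, 130 mm across, flat on the table (1 mm); exactly one collar stands on it, within about 10 mm of its centre; the other two stand on the bare wood elsewhere
- collar_a_mid (a point): loose plain aluminium table-foot collar (a plain tube standing on end), outside diameter 62 mm, 50 mm tall, 0.08 to 0.38 kg; bore 32, 42 or 52 mm (each of the three collars has a different one, and the name does not tell which: gauge it). Either end may be down. Point: its centre, half-way up, 25 mm above its lower end; z along its bore
- collar_b_mid (a point): loose plain aluminium table-foot collar (a plain tube standing on end), outside diameter 62 mm, 50 mm tall, 0.08 to 0.38 kg; bore 32, 42 or 52 mm (each of the three collars has a different one, and the name does not tell which: gauge it). Either end may be down. Point: its centre, half-way up, 25 mm above its lower end; z along its bore
- collar_c_mid (a point): loose plain aluminium table-foot collar (a plain tube standing on end), outside diameter 62 mm, 50 mm tall, 0.08 to 0.38 kg; bore 32, 42 or 52 mm (each of the three collars has a different one, and the name does not tell which: gauge it). Either end may be down. Point: its centre, half-way up, 25 mm above its lower end; z along its bore
- gauge_foot (a point): centre of the underside, on the table, of the fixed upright steel taper gauge, 85 mm tall; z up. Round foot 92 mm across, 12 mm high; above it three bands, each tapering slightly upwards with a dark turned mark: bottom band 49 to 46 mm across from 12 to 34 mm height, middle band 39 to 36 mm from 34 to 56 mm, top band 29 to 23 mm from 56 to 78 mm
- gauge_nose (a point): centre of the gauge's blunt nose, 12 mm across, 85 mm above the table. A collar goes down until its lower end meets the shoulder below its band: its centre then stands 37 mm (52 mm bore, bottom band), 59 mm (42 mm bore, middle band) or 81 mm (32 mm bore, top band) above the table. On the bottom band the nose sticks out 23 mm above the collar's top: hold collars near their upper end
- plunger_wide_top (a point): centre of the flat top of the widest plunger, a round steel cap 56 mm across and 8 mm thick standing up from a fixed grey tally counter (80 x 80 x 40 mm box on the table). It counts collars that stop at the bottom, widest band. The cap's top is 70 mm above the table when up; z is up
- plunger_middle_top (a point): centre of the flat top of the middle-sized plunger, a round steel cap 38 mm across and 8 mm thick standing up from a fixed grey tally counter (80 x 80 x 40 mm box on the table). It counts collars that stop at the middle band. The cap's top is 70 mm above the table when up; z is up
- plunger_narrow_top (a point): centre of the flat top of the narrowest plunger, a round steel cap 22 mm across and 8 mm thick standing up from a fixed grey tally counter (80 x 80 x 40 mm box on the table). It counts collars that stop at the top, narrowest band. The cap's top is 70 mm above the table when up; z is up
- plunger_wide (a joint): stroke of the widest plunger, m: 0 up, 0.014 fully down. Pushed straight down against a spring, about 3 N at first and 9 N at the bottom stop; it springs back up when let go
- plunger_middle (a joint): stroke of the middle-sized plunger, m: 0 up, 0.014 fully down. Pushed straight down against a spring, about 3 N at first and 9 N at the bottom stop; it springs back up when let go
- plunger_narrow (a joint): stroke of the narrowest plunger, m: 0 up, 0.014 fully down. Pushed straight down against a spring, about 3 N at first and 9 N at the bottom stop; it springs back up when let go
- mug: white mug, 80 mm across, 95 mm tall, bystander; origin under its centre
- chalk: blue cue-chalk cube, 24 mm, bystander; origin under its centre
Things that resemble listed ones, but are neither listed nor needed, are in the scene too. What is shaped like the part that bears collar_a_mid but blue or turquoise is not meant.

How it is judged:
On the way, in this order (a step that is already met when the one before it is completed fails the run):
1. a collar is home on the gauge at its own band, upright and let go (((horizontal distance between collar_a_mid and gauge_foot below 0.005 m and z of collar_a_mid in the frame of gauge_foot between 0.055 and 0.063 m and angle between the z axis of collar_a_mid and the z axis of gauge_foot, either way round below 0.08 rad and contact force between collar_a and the fingers below 0.3 N and linear speed of collar_a below 0.02 m/s) or (horizontal distance between collar_b_mid and gauge_foot below 0.005 m and z of collar_b_mid in the frame of gauge_foot between 0.033 and 0.041 m and angle between the z axis of collar_b_mid and the z axis of gauge_foot, either way round below 0.08 rad and contact force between collar_b and the fingers below 0.3 N and linear speed of collar_b below 0.02 m/s) or (horizontal distance between collar_c_mid and gauge_foot below 0.005 m and z of collar_c_mid in the frame of gauge_foot between 0.077 and 0.085 m and angle between the z axis of collar_c_mid and the z axis of gauge_foot, either way round below 0.08 rad and contact force between collar_c and the fingers below 0.3 N and linear speed of collar_c below 0.02 m/s))), for 0.2 s.
2. the plunger that matches the band is pushed fully down (over 12 of 14 mm) with the collar home (((horizontal distance between collar_a_mid and gauge_foot below 0.005 m and z of collar_a_mid in the frame of gauge_foot between 0.055 and 0.063 m and angle between the z axis of collar_a_mid and the z axis of gauge_foot, either way round below 0.08 rad and value of joint plunger_middle above 0.012 m) or (horizontal distance between collar_b_mid and gauge_foot below 0.005 m and z of collar_b_mid in the frame of gauge_foot between 0.033 and 0.041 m and angle between the z axis of collar_b_mid and the z axis of gauge_foot, either way round below 0.08 rad and value of joint plunger_wide above 0.012 m) or (horizontal distance between collar_c_mid and gauge_foot below 0.005 m and z of collar_c_mid in the frame of gauge_foot between 0.077 and 0.085 m and angle between the z axis of collar_c_mid and the z axis of gauge_foot, either way round below 0.08 rad and value of joint plunger_narrow above 0.012 m))), for 0.05 s.
At the end, for the whole second after the job is handed in: The collar from the pad is home on the gauge: within 5 mm of its axis, its height within 4 mm of its band's stop, upright within 0.08 rad, at rest. The other two collars are within 20 mm of where they began and off the pad, and all plungers are back up (under 3 mm) (((horizontal distance between collar_a_mid and gauge_foot below 0.005 m and z of collar_a_mid in the frame of gauge_foot between 0.055 and 0.063 m and angle between the z axis of collar_a_mid and the z axis of gauge_foot, either way round below 0.08 rad and linear speed of collar_a below 0.02 m/s and distance of each of collar_b_mid, collar_c_mid from where it was at the start of the episode below 0.02 m and horizontal distance between each of collar_b_mid, collar_c_mid and pad_mid above 0.06 m) or (horizontal distance between collar_b_mid and gauge_foot below 0.005 m and z of collar_b_mid in the frame of gauge_foot between 0.033 and 0.041 m and angle between the z axis of collar_b_mid and the z axis of gauge_foot, either way round below 0.08 rad and linear speed of collar_b below 0.02 m/s and distance of each of collar_a_mid, collar_c_mid from where it was at the start of the episode below 0.02 m and horizontal distance between each of collar_a_mid, collar_c_mid and pad_mid above 0.06 m) or (horizontal distance between collar_c_mid and gauge_foot below 0.005 m and z of collar_c_mid in the frame of gauge_foot between 0.077 and 0.085 m and angle between the z axis of collar_c_mid and the z axis of gauge_foot, either way round below 0.08 rad and linear speed of collar_c below 0.02 m/s and distance of each of collar_a_mid, collar_b_mid from where it was at the start of the episode below 0.02 m and horizontal distance between each of collar_a_mid, collar_b_mid and pad_mid above 0.06 m)) and value of joint each of plunger_middle, plunger_wide, plunger_narrow below 0.003 m); the robot touches nothing.
It fails at once if the middle counter's plunger is pushed more than half-way while no collar of that band's size is home on the gauge (value of joint plunger_middle above 0.007 m and not (horizontal distance between collar_a_mid and gauge_foot below 0.005 m and z of collar_a_mid in the frame of gauge_foot between 0.055 and 0.063 m and angle between the z axis of collar_a_mid and the z axis of gauge_foot, either way round below 0.08 rad)).
It fails at once if the wide counter's plunger is pushed more than half-way while no collar of that band's size is home on the gauge (value of joint plunger_wide above 0.007 m and not (horizontal distance between collar_b_mid and gauge_foot below 0.005 m and z of collar_b_mid in the frame of gauge_foot between 0.033 and 0.041 m and angle between the z axis of collar_b_mid and the z axis of gauge_foot, either way round below 0.08 rad)).
It fails at once if the narrow counter's plunger is pushed more than half-way while no collar of that band's size is home on the gauge (value of joint plunger_narrow above 0.007 m and not (horizontal distance between collar_c_mid and gauge_foot below 0.005 m and z of collar_c_mid in the frame of gauge_foot between 0.077 and 0.085 m and angle between the z axis of collar_c_mid and the z axis of gauge_foot, either way round below 0.08 rad)).
It fails at once if the collar is dropped down the gauge (faster than 0.5 m/s on the taper) ((linear speed of collar_a above 0.5 m/s and horizontal distance between collar_a_mid and gauge_foot below 0.02 m and height (world z) of collar_a_mid below 0.11 m) or (linear speed of collar_b above 0.5 m/s and horizontal distance between collar_b_mid and gauge_foot below 0.02 m and height (world z) of collar_b_mid below 0.11 m) or (linear speed of collar_c above 0.5 m/s and horizontal distance between collar_c_mid and gauge_foot below 0.02 m and height (world z) of collar_c_mid below 0.11 m)).
It fails at once if the mug or the chalk is shifted by more than 30 mm (distance of any of mug, chalk from where it was at the start of the episode above 0.03 m).
It also fails if it takes over 51 s, if anything falls off the work surface, if the arm or the gripper's body presses on something with over 40 N, if the wrist force passes 120 N, or if a joint passes its speed limit or range.

### The arm

A 6-joint arm with a two-finger parallel gripper is mounted at the origin on the work surface. World frame = base frame: x ahead of the robot, y to its left, z up, the work surface at z = 0. Lengths are in m, angles in rad, forces in N, time in s.
With the tool pointing down it reaches from about 0.425 to 0.95 m from the base axis. Payload 3.5 kg.
Tool frame: the origin (TCP) lies on the mounting face of the last link; the fingertips stand 173 mm ahead of it and the grasp point (between the pads) lies 155 mm ahead of it (ctrl.pinch_z is the distance from the TCP to the grasp point, in m); y points along the fingers, z is the direction in which the jaws open and shut, and the axes are right-handed (so a half turn about y gives the same grasp; the last joint's range is limited). The gripper opens to 85 mm and grips with 20 to 120 N. Pads are 22 mm wide; open, the fingers measure 114 mm over their backs; the gripper's body (76 mm by 85 mm) begins 54 mm behind the grasp point. The pads swing forward as they close: fully open they stand 13 mm farther back than shut.
Start: joints at [1.197, 0.286, 1.577, -0, 1.279, -0.15], TCP at [0.15, 0.658, 0.405] pointing down, gripper open.
Joint ranges: [-2.77, 2.77], [-0.9, 2.22], [0.21, 2.48], [-1.53, 4.67], [0.24, 2.81], [-2.84, 2.84]. Speed limits (rad/s): [2.79, 2.79, 3.14, 3.14, 3.14, 3.14].

### API

Orientations are given as a unit quaternion [x, y, z, w].
In Python, from workcell import telemetry, cams, job, ctrl gives the robot as it stands.
- The arm moves only by the shell command python3 -m handwheel 'ROWS' [OPENING]. ROWS is JSON, one flat list of numbers, 4 for each row, row after row: the shift along the tool's x, y, z in cm, then the turn about the tool's y in degrees. In form: [dx, dy, dz, yaw, dx, dy, dz, yaw, ...]. A call has 1 to 12 rows; each row shifts and turns the commanded pose from where the row before left it, along the tool's axes as they then stand; what a row does not reach is not made up. A row lasts 1/8 s, in which the tool goes at most 62.5 mm and 10.7 degrees, less where a joint would pass 70% of its speed; a pose out of reach is approached as far as the arm can. A call with a gripper value outside its range is refused whole. OPENING is the opening, from 0 (shut) to 1 (fully open), set as the call begins (- or left out, the last holds). The fingers move at their own pace and stop on an object; the grip force is fixed at half the most. Time passes only in rows, so rows that do not move let the fingers close. It gives the time, the measured TCP pose, the force and the opening at its end, in the units of the state.
- telemetry.state(): the state, without advancing time (a new reading comes with each control period).
- cams.get_image(name): name is "side" or "top" or "wrist"; returns a dict with "image" (420x560x3 uint8, blue, green, red), "fov_y" (degrees; the focal length in pixels is half the picture's height over the tangent of half this angle, whatever the lens; pixels are square), "cx", "cy" (the principal point, pixels), "k1" (the pictures are not rectified: a ray, as slopes to the right and down, at radius r is drawn at 1 + k1 r^2 times it, then the intrinsics apply), "eye" and "orientation" of the camera in the world; the wrist camera has in their place "tool_from_camera" (4x4, takes a point from camera to tool coordinates, whose origin is the TCP and whose axes are the tool frame's). Camera axes: x right, y down, z forward; pixel columns grow to the right and rows downward; lengths in m; the calibration is good to about 2 mm. A picture is of the moment at which its call begins: read the wrist's pose just before it. There is no depth.
- job.sign_off(): hands the job in, once; it reports no verdict.
The state is a dict: "clock": time; "joint_positions": joint angles; "qvel": joint speeds; "effort": joint torques, N m; "ee_pos": TCP position; "orientation": TCP orientation; "wrist_force": force on the tool from outside, world axes, zero at the start; "wrist_torque": the same for the moment, N m; "finger_gap": opening from 0.0 (shut) to 1.0 (fully open).
Only numpy, scipy, OpenCV 4.12 (cv2) and the standard library are available. Lean on these libraries where they do the work, as an engineer would, in place of code of your own. Each camera call takes 0.05 s, during which the arm holds its last target.

## Working session

There is one attempt and no reset: what is moved stays moved. The work goes in short steps, Python scripts to look and compute and a shell command to move; the robot and the scene stay as the last step left them, time stands still between calls to the robot, and variables do not carry over. Pictures are saved under pics/ and viewed, and the job is handed in when it is done.

```bash
mkdir -p pics; ls
python3 - <<'E'
from workcell import telemetry, cams, job, ctrl
import cv2
print(telemetry.state())
for n in ("side","top","wrist"):
    d=cams.get_image(n); cv2.imwrite(f"pics/{n}0.png",d["image"]); d.pop("image"); print(n,d)
print(ctrl.pinch_z)
E
```

```text
pics
{'clock': 0.0, 'joint_positions': array([ 1.19702405e+00,  2.87193896e-01,  1.57822314e+00, -2.77094722e-05,
        1.27860951e+00, -1.50023305e-01]), 'qvel': array([-0.00082961,  0.000963  , -0.00027099, -0.00054935, -0.00044703,
       -0.00021376]), 'effort': array([-7.14083690e-04, -4.05988812e+01, -2.92625427e+01, -1.62735332e-04,
        5.84434223e-03,  1.56898281e-07]), 'ee_pos': array([0.14966508, 0.65792946, 0.40330288]), 'orientation': array([ 0.70351974, -0.07915316,  0.07872568, -0.70185256]), 'wrist_force': array([-0.35311507, -0.00117026, -0.74327403]), 'wrist_torque': array([ 0.01567726, -0.0055888 ,  0.00578763]), 'finger_gap': 0.9996190267678516}
side {'fov_y': 48.87214779756116, 'cx': 283.99464259498336, 'cy': 215.24210437531934, 'k1': 0.02821223964475446, 'eye': array([0.34498081, 1.00376727, 0.78287198]), 'orientation': array([-0.09257591,  0.88310364, -0.45807021,  0.04158526])}
top {'fov_y': 45.791247849097914, 'cx': 281.5425795323474, 'cy': 206.31844130035057, 'k1': -0.13553333527959227, 'eye': array([0.36621857, 0.00718521, 1.3423547 ]), 'orientation': array([-0.69558218,  0.71460985, -0.04651171,  0.05774817])}
wrist {'fov_y': 67.68556635608923, 'cx': 280.6036033146354, 'cy': 207.9964789753554, 'k1': -0.04436074537412093, 'tool_from_camera': array([[ 3.99314017e-04,  9.48995901e-01,  3.15288155e-01,
        -8.17430665e-02],
       [-8.75280762e-05, -3.15288146e-01,  9.48995984e-01,
         3.06050969e-02],
       [ 9.99999916e-01, -4.06543964e-04, -4.28351906e-05,
         3.01555998e-04],
       [ 0.00000000e+00,  0.00000000e+00,  0.00000000e+00,
         1.00000000e+00]])}
0.1547
```

View pics/top0.png

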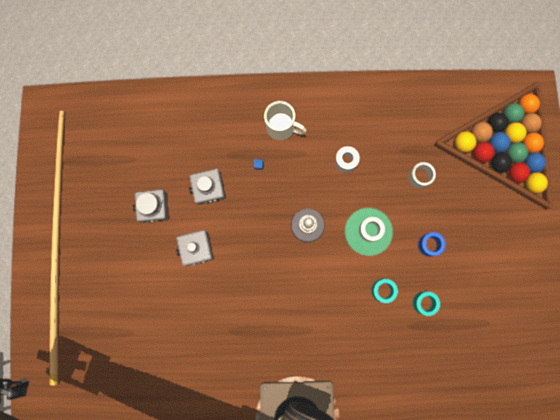

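View pics/side0.png

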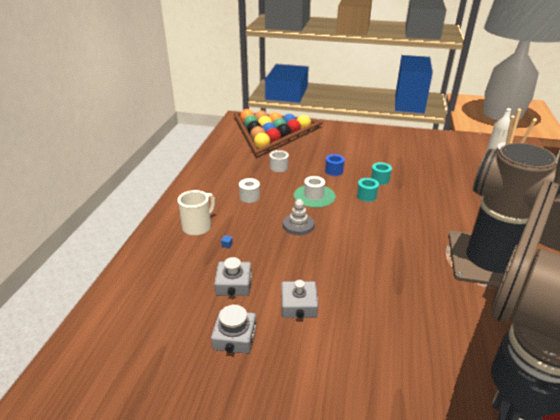

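View pics/wrist0.png

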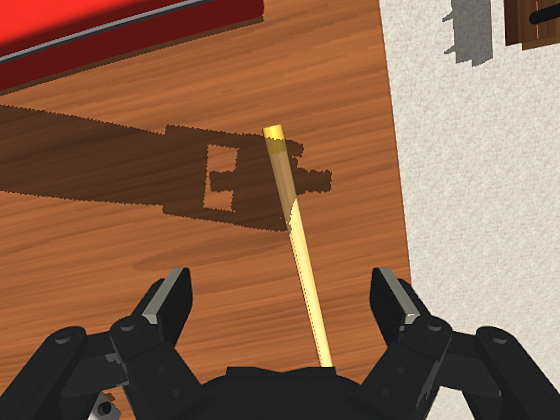

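The top view shows the pad at about (369,231) with a collar at (372,229), the gauge at (308,224), the counters at (148,204) wide, (205,184) middle and (192,247) narrow, the mug at (280,120) and the chalk at (258,164).

```bash
cat > h.py <<'E'
import numpy as np, cv2
from scipy.spatial.transform import Rotation as R
from workcell import telemetry, cams
def grab(n,name):
    s=telemetry.state(); d=cams.get_image(n)
    if n=="wrist":
        T=np.eye(4);T[:3,:3]=R.from_quat(s["orientation"]).as_matrix();T[:3,3]=s["ee_pos"]
        W=T@d["tool_from_camera"]
    else:
        W=np.eye(4);W[:3,:3]=R.from_quat(d["orientation"]).as_matrix();W[:3,3]=d["eye"]
    f=d["image"].shape[0]/2/np.tan(np.radians(d["fov_y"]/2))
    K=np.array([[f,0,d["cx"]],[0,f,d["cy"]],[0,0,1]])
    np.savez(f"pics/{name}.npz",W=W,K=K,k=np.array([d["k1"],0,0,0,0]),img=d["image"])
    cv2.imwrite(f"pics/{name}.png",d["image"])
def L(name): return np.load(f"pics/{name}.npz")
def back(name,uv,z):
    d=L(name); p=cv2.undistortPointsIter(np.array([[uv]],float),d["K"],d["k"],None,None,(3,100,1e-12))[0,0]
    r=d["W"][:3,:3]@np.array([p[0],p[1],1]); e=d["W"][:3,3]
    return e+r*(z-e[2])/r[2]
def proj(name,P):
    d=L(name); M=np.linalg.inv(d["W"]); P=np.atleast_2d(np.array(P,float))
    q=P@M[:3,:3].T+M[:3,3]
    return cv2.projectPoints(q.reshape(-1,1,3),np.zeros(3),np.zeros(3),d["K"],d["k"])[0][:,0]
def circ(c,z,r,n=72):
    a=np.linspace(0,2*np.pi,n); return np.c_[c[0]+r*np.cos(a),c[1]+r*np.sin(a),0*a+z]
def crop(name,x0,y0,w,h,s,out,circles=()):
    im=L(name)["img"][y0:y0+h,x0:x0+w]; im=cv2.resize(im,None,fx=s,fy=s,interpolation=cv2.INTER_CUBIC)
    for c,z,r in circles:
        p=(proj(name,circ(c,z,r))-[x0,y0]+.5)*s-.5
        cv2.polylines(im,[np.round(p).astype(int)],True,(0,0,255),1)
    cv2.imwrite(f"pics/{out}.png",im)
E
python3 - <<'E'
from h import *
grab("top","t1");grab("side","s1")
print(proj("t1",[[0,0,0]]),proj("s1",[[0,0,0]]))
for nm,uv,z in [("pad",(369,231),0),("collar",(372,229),.05),("gauge foot",(308,225),.012),("nose",(308,222),.085),("wide",(148,204),.07),("mid",(205,184),.07),("nar",(192,247),.07),("mug",(280,120),.05),("chalk",(258,164),.024),("tur",(386,291),.03),("c2",(347,158),.05),("c3",(423,174),.05)]: print(nm,back("t1",uv,z).round(4))
crop("t1",120,150,160,120,5,"t1a");crop("t1",280,170,160,120,5,"t1b")
crop("s1",200,130,200,150,4,"s1b")
E
```

```text
[[296.94494974 418.83452967]] [[489.58171447 260.64618649]]
pad [ 0.4917 -0.2095  0.    ]
collar [ 0.492  -0.2096  0.05  ]
gauge foot [ 0.5115 -0.044   0.012 ]
nose [ 0.5112 -0.0414  0.085 ]
wide [0.5717 0.3757 0.07  ]
mid [0.6204 0.2241 0.07  ]
nar [0.4562 0.2585 0.07  ]
mug [0.7951 0.0234 0.05  ]
chalk [0.6807 0.0867 0.024 ]
tur [ 0.3297 -0.2422  0.03  ]
c2 [ 0.684  -0.1528  0.05  ]
c3 [ 0.6352 -0.3548  0.05  ]
```

View pics/t1b.png

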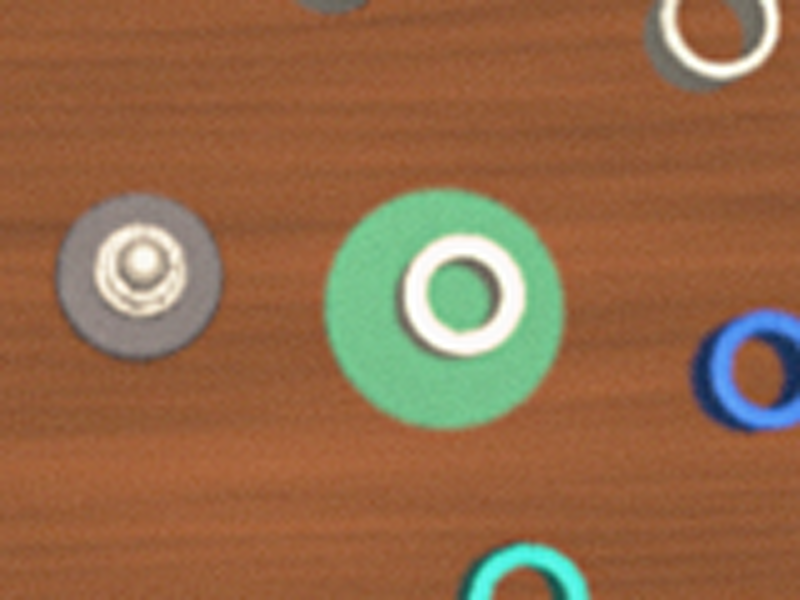

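View pics/t1a.png

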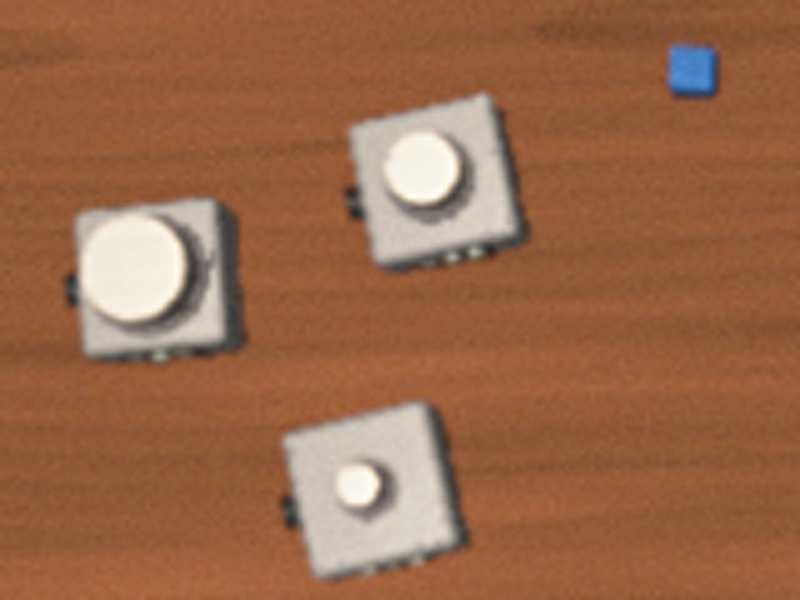

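View pics/s1b.png

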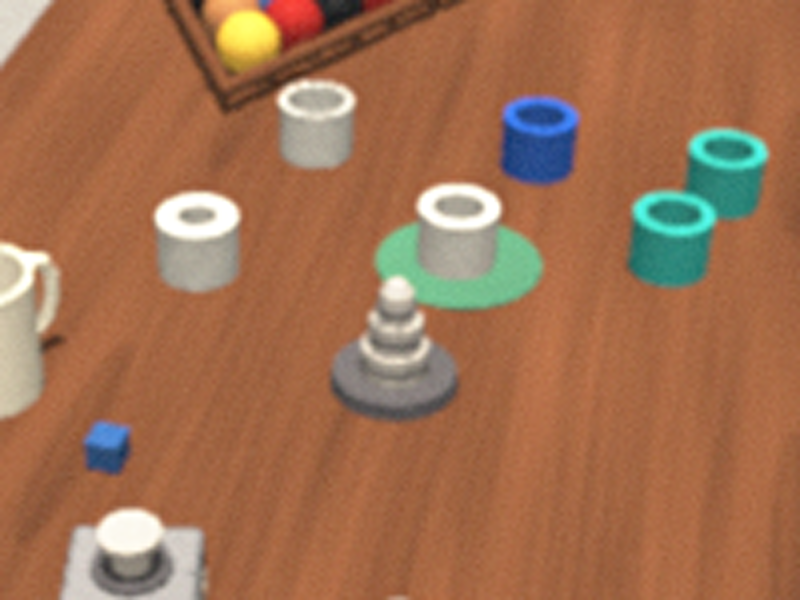

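Blurred, the pad collar's bore (74 of 123 px in the crop) looks like 42 mm; seating it on the gauge will settle that. Next I refine the positions from circle overlays in both views.

Run:
```python
from h import *
s=telemetry.state();M=R.from_quat(s["orientation"]).as_matrix();print(s["clock"],M.round(4))
b=lambda u,v:back("t1",u,v)
g=lambda x,y,x0,y0,s:((x+.5)/s-.5+x0,(y+.5)/s-.5+y0)
print("collar t",back("t1",g(464.5,295,280,170,5),.051),"s",back("s1",g(459,205,200,130,4),.051))
print("foot t",back("t1",g(139,275,280,170,5),.012),"s",back("s1",g(395,372,200,130,4),.012))
print("nose t",back("t1",g(145,258,280,170,5),.085),"s",back("s1",g(397,280,200,130,4),.085))
for n,(x,y) in dict(w=(133,268),m=(423,168),n=(358,485)).items(): print(n,back("t1",g(x,y,120,150,5),.07))
c=(.4918,-.2105);q=(.511,-.0425)
C=[(c,.051,.031),(c,.001,.031),(c,.051,.021),(q,.012,.046),(q,.0,.046),(q,.085,.006),(q,.056,.018)]
crop("t1",290,190,100,75,8,"o1",C);crop("s1",270,165,80,75,8,"o2",C)
```

```text
0.25 [[ 9.751e-01 -4.000e-04  2.219e-01]
 [-2.219e-01 -1.100e-03  9.751e-01]
 [-2.000e-04 -1.000e+00 -1.200e-03]]
collar t [ 0.4929125  -0.21078175  0.051     ] s [ 0.49154989 -0.21236934  0.051     ]
foot t [ 0.51261892 -0.0424193   0.012     ] s [ 0.50944381 -0.0404318   0.012     ]
nose t [ 0.5131957  -0.04303486  0.085     ] s [ 0.51148515 -0.04747154  0.085     ]
w [0.57400801 0.38061416 0.07      ]
m [0.62264973 0.2262002  0.07      ]
n [0.45726325 0.26062203 0.07      ]
```

View pics/o1.png

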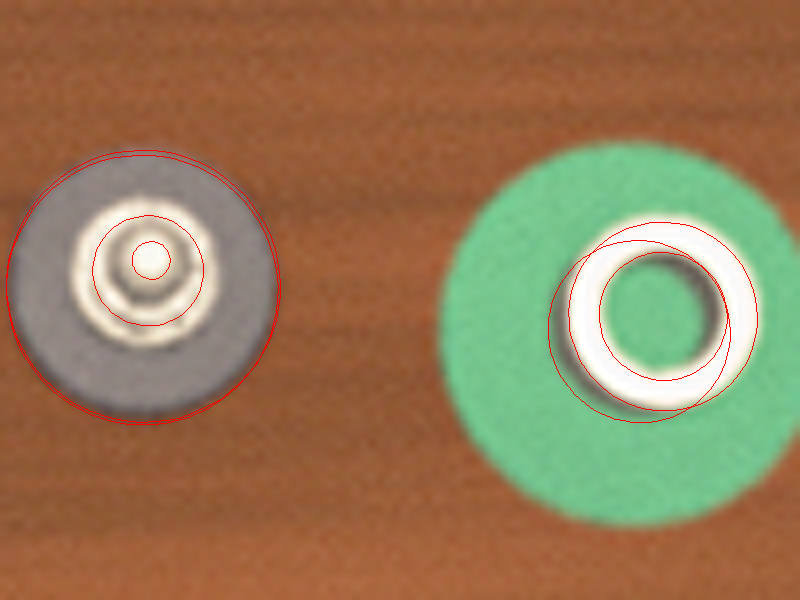

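View pics/o2.png

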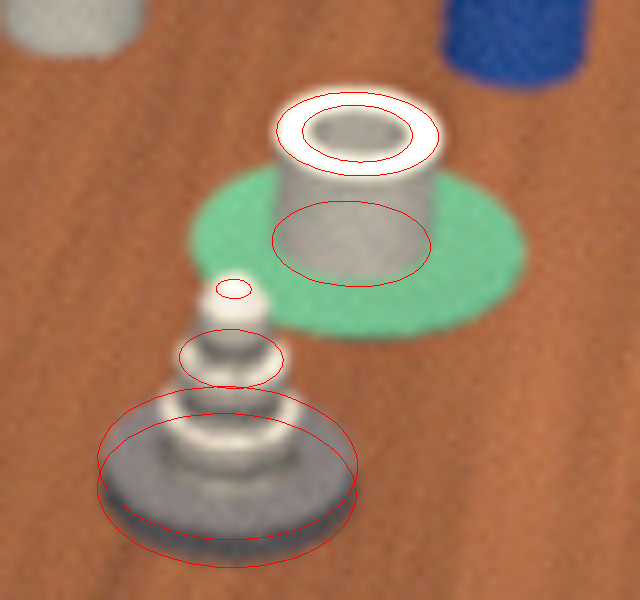

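```bash
python3 -m handwheel '[4.7,0,-2.6,0,4.7,0,-2.6,0,4.7,0,-2.6,0,4.7,0,-2.6,0,4.7,0,-2.6,0,4.7,0,-2.6,0,4.7,0,-2.6,0,4.7,0,-2.6,0,4.7,0,-2.6,0,4.7,0,-2.6,0]' 1
python3 -m handwheel '[0.6,0,-5.4,0,0.6,0,-5.4,0,0.6,0,-5.4,0,0.6,0,-5.4,0,0.6,0,-5.4,0,0.6,0,-5.4,0,0.6,0,-5.4,0,0.6,0,-5.4,0,0,0,0,0,0,0,0,0,0,0,0,0]'
python3 - <<'E'
from h import *
grab("wrist","w1"); print(telemetry.state())
E
```

```text
clock: 1.5
ee_pos: [0.5514, 0.299, 0.4047]
orientation: [-0.703, 0.079, -0.079, 0.703]
wrist_force: [0.3, 0.7, 0.3]
finger_gap: 0.997
clock: 2.88
ee_pos: [0.5014, -0.1303, 0.4046]
orientation: [-0.703, 0.078, -0.078, 0.703]
wrist_force: [0.7, 0.5, 0.3]
finger_gap: 1.001
{'clock': 2.925, 'joint_positions': array([-4.50145681e-01, -6.31176902e-02,  1.95808840e+00,  2.19389804e-04,
        1.24683626e+00, -1.79929376e+00]), 'qvel': array([ 0.00196131,  0.0018045 , -0.00100195, -0.00152615, -0.00234394,
        0.00072579]), 'effort': array([-2.64247376e-01, -2.63863581e+01, -2.89756393e+01, -7.93451210e-03,
       -1.51075521e-03,  1.59226300e-03]), 'ee_pos': array([ 0.50144739, -0.13023594,  0.40463455]), 'orientation': array([-0.70267159,  0.0782757 , -0.07818175,  0.7028607 ]), 'wrist_force': array([ 0.1080825 ,  0.7664682 , -0.70835603]), 'wrist_torque': array([ 0.00348414, -0.05479385, -0.02878174]), 'finger_gap': 1.0000224598756209}
```

View pics/w1.png

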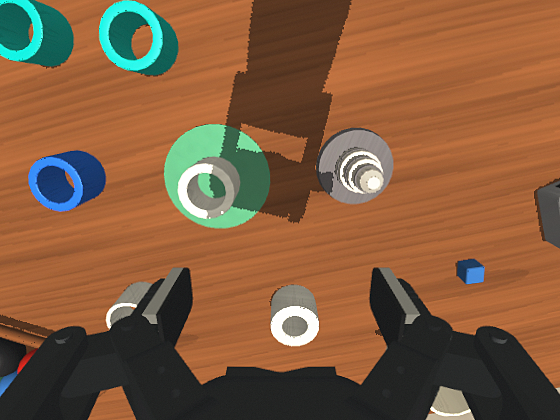

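The wrist view shows the pad collar at (208,188), the gauge foot at (355,166) and its nose at (370,180). I'll overlay the expected outlines.

Run:
```python
from h import *
c=(.4925,-.2115);q=(.5125,-.0425)
C=[(c,.051,.031),(c,.001,.031),(c,.051,.021),(q,.012,.046),(q,.0,.046),(q,.085,.006),(q,.056,.018),(q,.034,.023)]
crop("w1",155,110,100,130,6,"o3",C);crop("w1",305,115,100,100,6,"o4",C)
crop("w1",155,110,100,130,6,"o5")
```

```text
(no output)
```

View pics/o3.png

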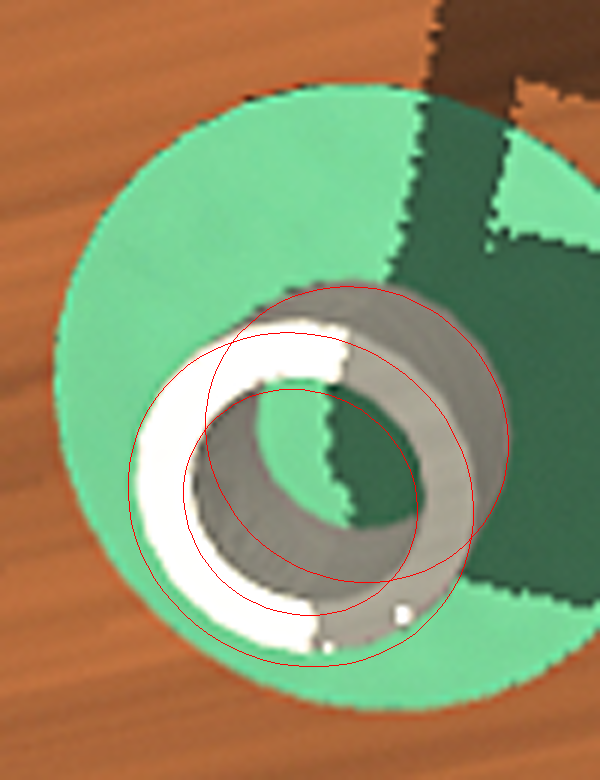

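View pics/o4.png

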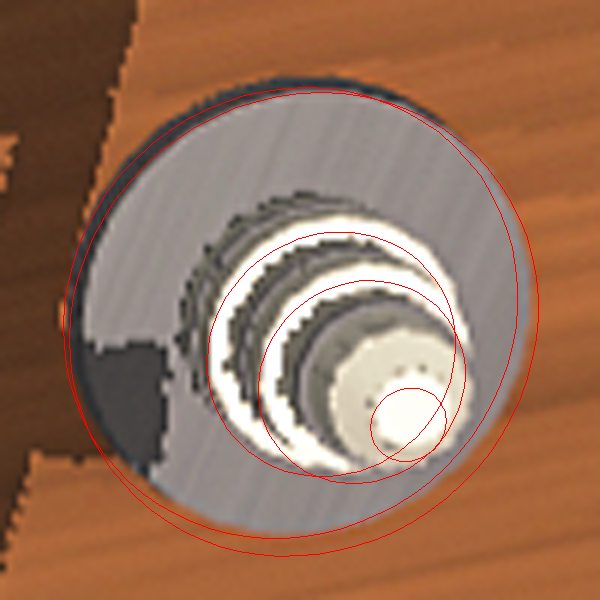

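```bash
python3 -m handwheel '[0.4,0,-4.0,0,0.4,0,-4.1,0,0,5,0,0,0,5,0,0,0,4.5,0,0,0,0,0,0,0,0,0,0]'
python3 - <<'E'
from h import *
grab("wrist","w2"); print(telemetry.state()["ee_pos"])
c=(.491,-.2107)
C=[(c,.051,.031),(c,.001,.031),(c,.051,.021)]
crop("w2",130,100,300,200,2.6,"o6",C)
E
```

```text
clock: 3.8
ee_pos: [0.4921, -0.2121, 0.2616]
orientation: [0.703, -0.078, 0.079, -0.702]
wrist_force: [-0.0, -0.4, 0.2]
finger_gap: 1.002
[ 0.49227232 -0.2124215   0.26237034]
```

View pics/w2.png

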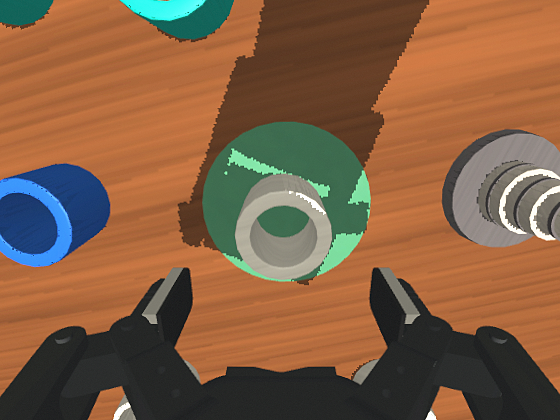

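View pics/o6.png

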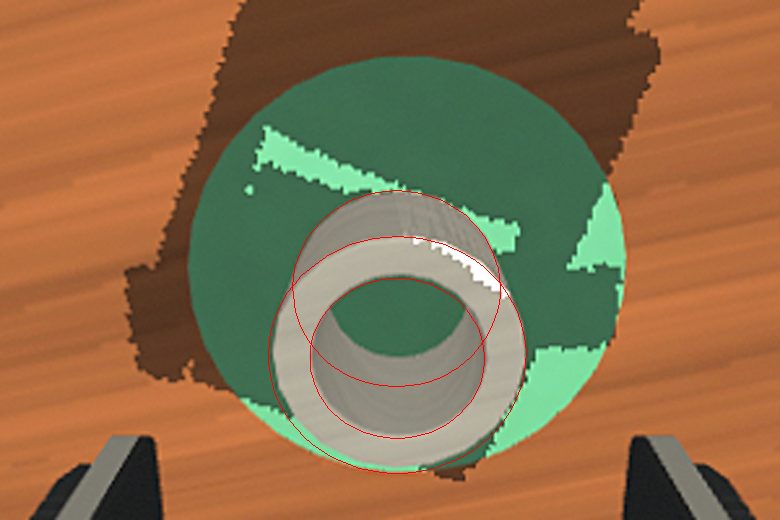

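```bash
python3 -m handwheel '[-0.2,2,0.2,0,0,2.5,0,0,0,2,0,0,0,1.1,0,0,0,0,0,0,0,0,0,0]'
python3 -m handwheel '[0,0,0,0,0,0,0,0,0,0,0,0,0,0,0,0,0,0,0,0,0,0,0,0]' 0
python3 - <<'E'
from h import *
print(telemetry.state())
grab("wrist","w3")
E
```

```text
clock: 4.6
ee_pos: [0.4903, -0.2103, 0.1852]
orientation: [0.703, -0.078, 0.08, -0.702]
wrist_force: [-0.1, 0.3, 0.7]
finger_gap: 1.0
clock: 5.35
ee_pos: [0.4902, -0.2103, 0.185]
orientation: [0.703, -0.078, 0.08, -0.702]
wrist_force: [-0.4, 0.3, 5.8]
finger_gap: 0.703
{'clock': 5.35, 'joint_positions': array([-5.95636480e-01,  2.73155426e-01,  2.04939067e+00,  1.92106179e-04,
        8.16808869e-01, -1.94253011e+00]), 'qvel': array([ 0.00027578, -0.00056485,  0.00103916, -0.00020432, -0.00093587,
        0.00217739]), 'effort': array([ 2.05141946e-02, -2.96534997e+01, -1.96331513e+01, -7.31577189e-02,
       -1.23815993e-01, -2.80059222e-02]), 'ee_pos': array([ 0.49022725, -0.21034809,  0.18495697]), 'orientation': array([ 0.70299869, -0.07831896,  0.07976584, -0.70235062]), 'wrist_force': array([-0.36824137,  0.34242502,  5.80835978]), 'wrist_torque': array([0.0707742 , 0.04368871, 0.015388  ]), 'finger_gap': 0.7027057815568033}
```

View pics/w3.png

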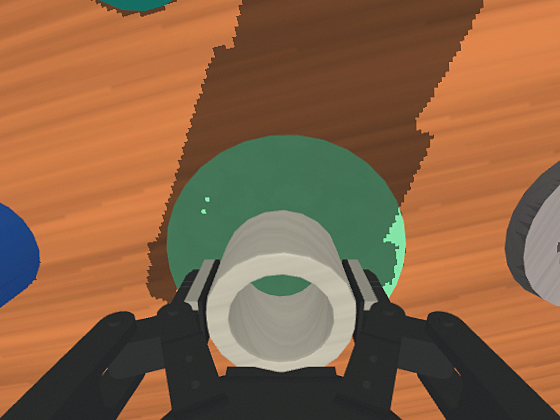

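```bash
python3 -m handwheel '[0,-1,0,0,0,-3,0,0,0,-4,0,0,0,-4,0,0,-0.4,0,-0,0,-0.4,0,2.8,0,-0.4,0,4,0,-0.4,0,4,0,-0.3,0,4,0,0,0,2,0,0,0,0,0,0,0,0,0]'
python3 - <<'E'
from h import *
print(telemetry.state())
grab("wrist","w4");grab("top","t4");grab("side","s4")
crop("t4",260,170,120,90,6,"o7");crop("s4",230,100,140,150,4,"o8")
E
```

```text
clock: 6.9
ee_pos: [0.5077, -0.0421, 0.3021]
orientation: [-0.703, 0.08, -0.078, 0.703]
wrist_force: [0.1, -0.6, -2.9]
finger_gap: 0.7
{'clock': 6.9, 'joint_positions': array([-2.82065712e-01,  3.30417702e-02,  2.06326879e+00, -4.84469050e-04,
        1.04819455e+00, -1.62880831e+00]), 'qvel': array([-0.01232819, -0.00641591, -0.01177466,  0.00245634,  0.00121525,
        0.00208865]), 'effort': array([ 4.40594824e-01, -2.87274027e+01, -2.72610980e+01,  1.67253421e-02,
        1.17601114e-02, -5.61165034e-04]), 'ee_pos': array([ 0.50767338, -0.04210158,  0.302139  ]), 'orientation': array([-0.70265505,  0.08000406, -0.07792415,  0.70271122]), 'wrist_force': array([ 0.07087571, -0.60256135, -2.91652165]), 'wrist_torque': array([-0.00165804,  0.049016  , -0.01629911]), 'finger_gap': 0.7001451312321337}
```

View pics/w4.png

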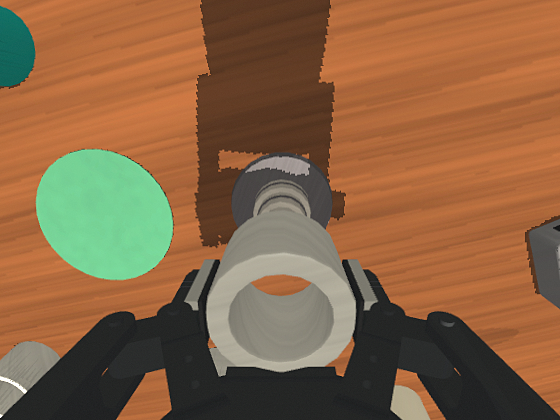

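View pics/o7.png

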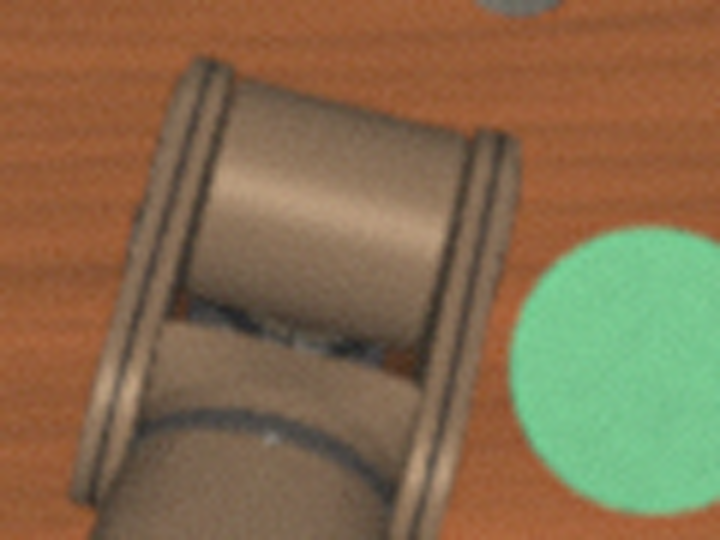

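View pics/o8.png

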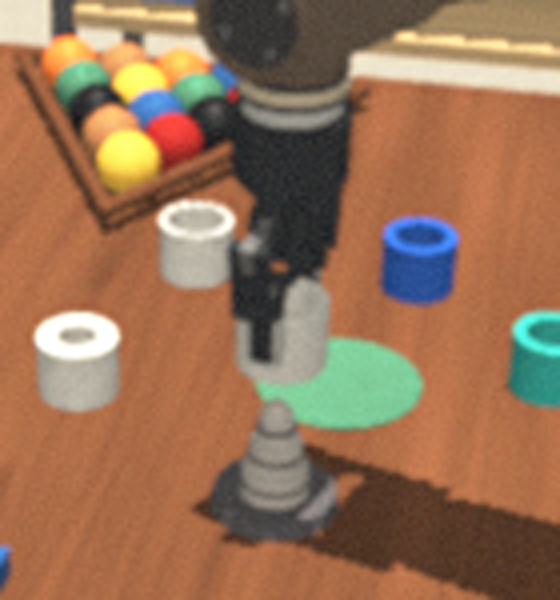

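The held collar lines up sideways with the gauge: the foot spans columns 232–332 and the collar 207–356. Next I check fore-and-aft with overlays.

Run:
```python
from h import *
d=L("w4");W=d["W"]
c=(.4903+.0175,-.2098+.168)
q=(.5092,-.0422)
C=[(c,.168,.031),(c,.168,.021),(c,.118,.031),(q,.012,.046),(q,.0,.046),(q,.034,.023),(q,.034,.0195),(q,.056,.018)]
crop("w4",190,130,190,190,4,"o9",C)
q=(.5082,-.0420)
C=[(q,.012,.046),(q,.0,.046),(q,.034,.023),(q,.034,.0195)]
crop("w4",220,140,120,90,6,"o10",C)
```

```text
(no output)
```

View pics/o9.png

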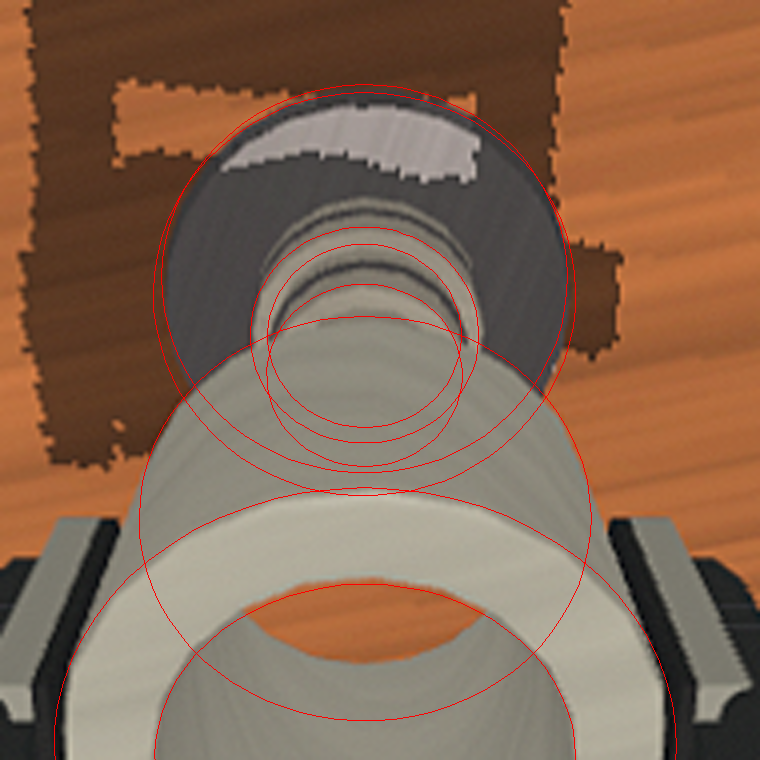

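View pics/o10.png

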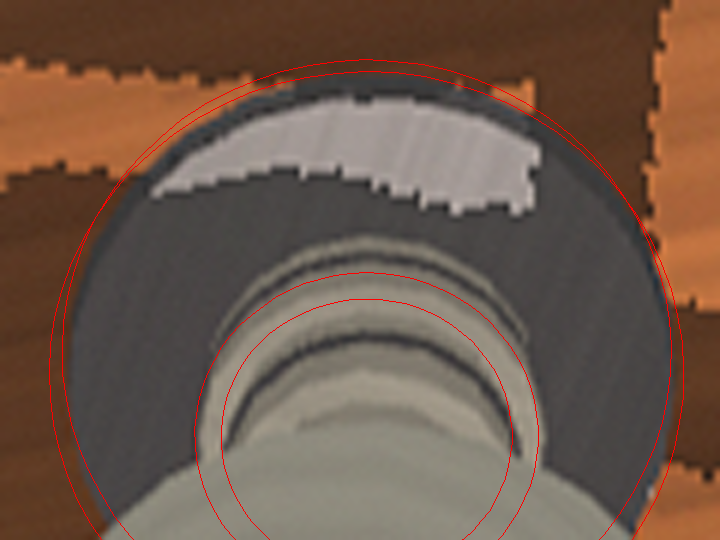

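Run:
```python
from h import *
for i,q in enumerate([(.5092,-.0418),(.5072,-.0418)]):
    crop("w4",220,140,120,90,6,f"p{i}",[(q,0,.046),(q,.012,.0245),(q,.023,.02375),(q,.034,.023),(q,.045,.01875)])
a=cv2.imread("pics/p0.png");b=cv2.imread("pics/p1.png")
cv2.imwrite("pics/p2.png",np.hstack([a[:,:,:],b])[:, :][::1,::1] if 0 else cv2.resize(np.hstack([a,b]),(800,300)))
```

```text
(no output)
```

View pics/p0.png

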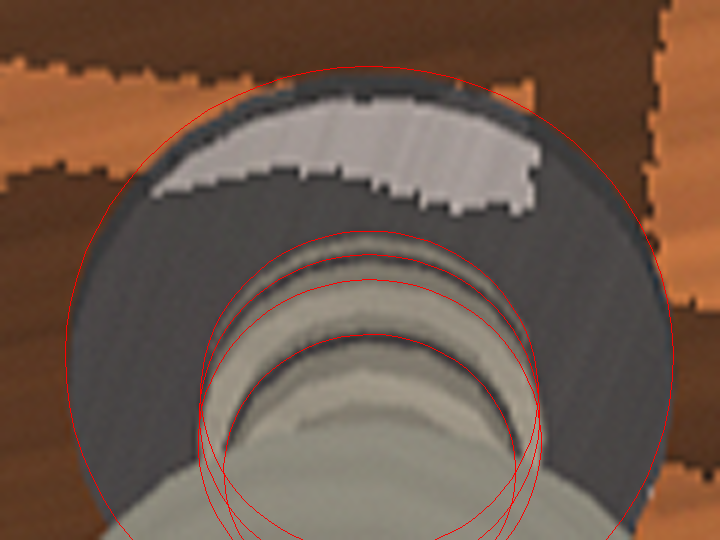

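View pics/p1.png

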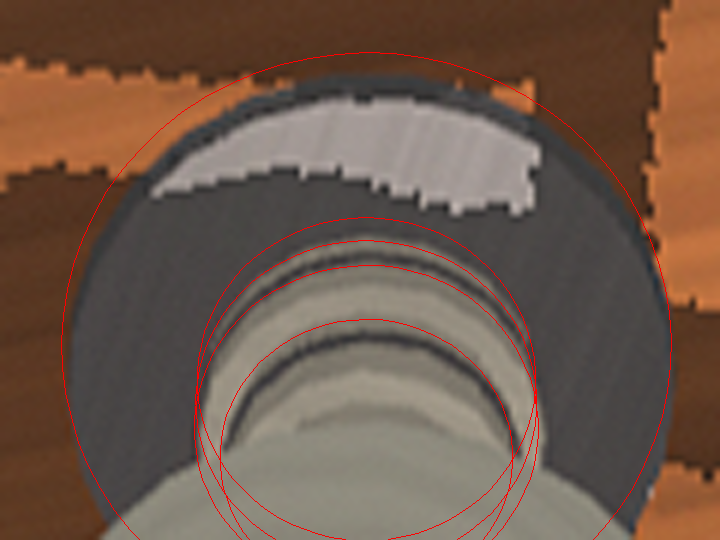

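Overlay p0 fits the gauge's turned marks well, so the gauge is 1.5–2 mm ahead of the collar. I'll shift that much, then lower part-way and check.

```bash
python3 -m handwheel '[0.2,0,0.05,0,0,2,0,0,0,1.5,0,0,0,1,0,0,0,0.7,0,0,0,0,0,0,0,0,0,0]'
python3 - <<'E'
from h import *
s=telemetry.state();print(s["ee_pos"],s["wrist_force"],s["wrist_torque"])
grab("wrist","w5");grab("side","s5")
crop("s5",240,120,110,120,5,"o11")
E
```

```text
clock: 7.92
ee_pos: [0.5107, -0.0419, 0.2522]
orientation: [0.703, -0.079, 0.079, -0.703]
wrist_force: [0.2, -1.0, -2.6]
finger_gap: 0.699
[ 0.51070739 -0.04187886  0.25224215] [ 0.17367554 -0.96945396 -2.55585718] [0.04451193 0.0017425  0.01684685]
```

View pics/w5.png

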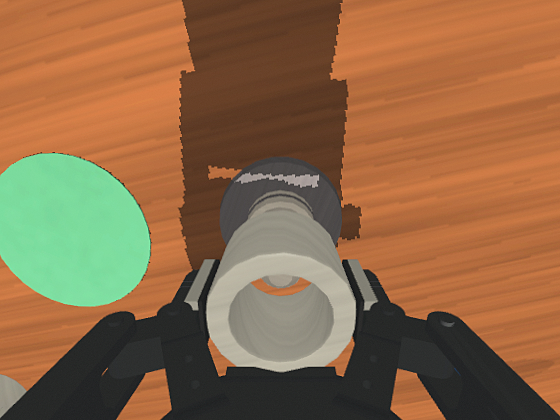

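View pics/o11.png

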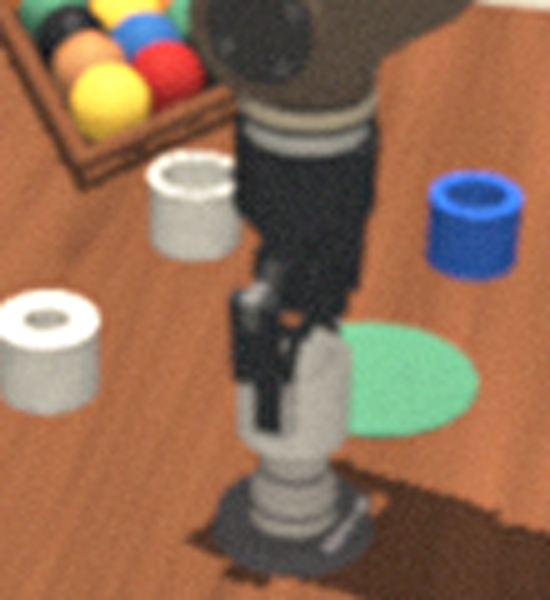

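Run:
```python
from h import *
q=(.5096,-.0416);c=(.5108,-.0414);z=.1183
crop("w5",200,145,170,130,4.5,"p4",[(q,0,.046),(q,.012,.0245),(q,.023,.02375),(q,.034,.023),(c,z-.05,.031),(c,z,.031),(c,z,.021)])
crop("w5",200,240,160,140,4.5,"p5",[(q,.085,.006),(c,z-.05,.021),(c,z,.031),(c,z,.021)])
```

View pics/p4.png

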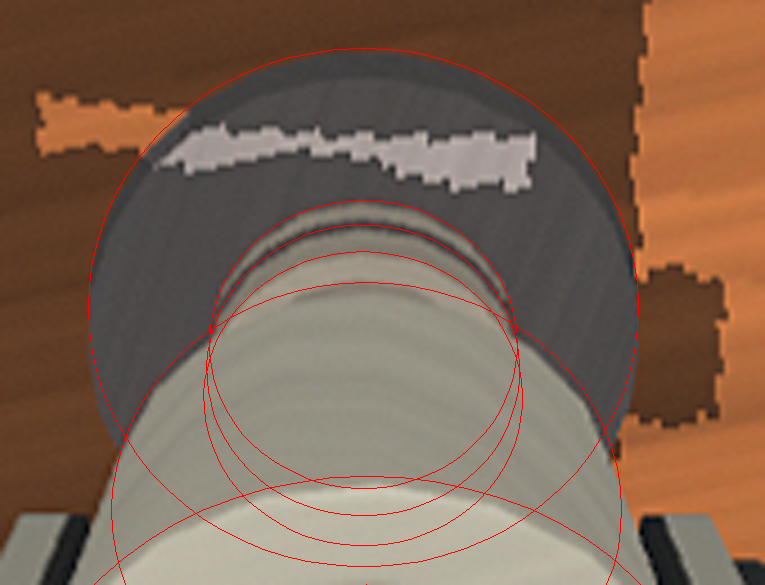

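View pics/p5.png

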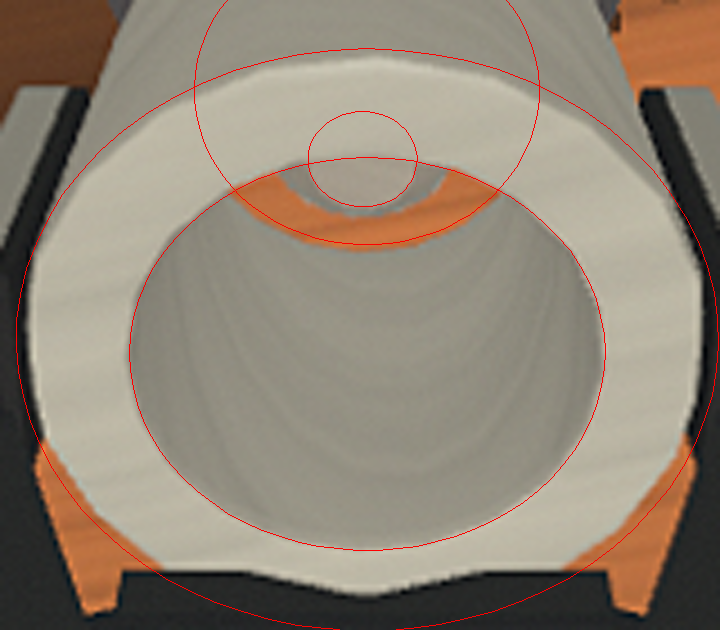

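```bash
python3 -m handwheel '[-0.1,0,0,0,0,0.5,0,0,0,0.6,0,0,0,0.6,0,0,0,0.5,0,0,0,0.3,0,0,0,0.2,0,0,0,0,0,0]'
python3 -m handwheel '[0,0.2,0,0,0,0.2,0,0,0,0,0,0]'
python3 -m handwheel '[0,0.1,0,0,0,0,0,0]'
python3 -m handwheel '[0,0.1,0,0,0,0,0,0]'
```

```text
clock: 9.02
ee_pos: [0.5095, -0.0416, 0.2247]
orientation: [-0.703, 0.079, -0.079, 0.703]
wrist_force: [0.4, 0.4, -2.7]
finger_gap: 0.698
clock: 9.4
ee_pos: [0.5093, -0.0416, 0.2205]
orientation: [-0.703, 0.079, -0.079, 0.703]
wrist_force: [0.9, -0.1, -2.6]
finger_gap: 0.703
clock: 9.65
ee_pos: [0.5094, -0.0416, 0.2197]
orientation: [0.703, -0.079, 0.079, -0.703]
wrist_force: [0.7, -0.6, -2.8]
finger_gap: 0.7
clock: 9.9
ee_pos: [0.5096, -0.0417, 0.219]
orientation: [0.703, -0.079, 0.079, -0.703]
wrist_force: [-0.5, -0.1, 0.2]
finger_gap: 0.699
```

```bash
python3 -m handwheel '[0,0.1,0,0,0,0,0,0]'
python3 - <<'E'
from h import *
s=telemetry.state();print(s["ee_pos"],s["wrist_force"],s["wrist_torque"])
grab("wrist","w6");grab("side","s6")
crop("s6",240,120,110,120,5,"o12")
E
```

```text
clock: 10.15
ee_pos: [0.5097, -0.0416, 0.2189]
orientation: [0.703, -0.079, 0.079, -0.703]
wrist_force: [-3.4, 1.1, 5.7]
finger_gap: 0.705
[ 0.50973169 -0.04164962  0.21893411] [-3.40048083  1.11843321  5.68258978] [ 0.04670181  0.56635421 -0.02693063]
```

View pics/o12.png

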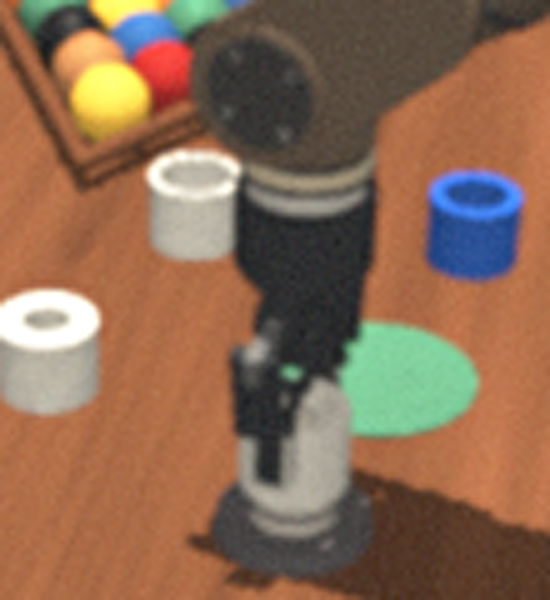

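View pics/w6.png

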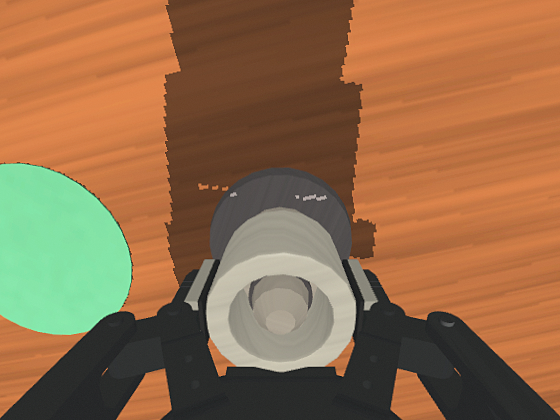

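Vertical force rose by 8 N at z = 0.219, where the middle shoulder is due (0.218), with a small side force. I ease that off and let go.

```bash
python3 -m handwheel '[-0.1,0,0,0,0,0,0,0]'
python3 -m handwheel '[0,0,0,0,0,0,0,0,0,0,0,0,0,0,0,0]' 1
python3 - <<'E'
from h import *
s=telemetry.state();print(s["ee_pos"],s["wrist_force"],s["wrist_torque"],s["finger_gap"])
grab("wrist","w7");grab("side","s7")
crop("s7",240,120,110,120,5,"o13")
E
```

```text
clock: 10.5
ee_pos: [0.5092, -0.0416, 0.219]
orientation: [0.703, -0.078, 0.08, -0.703]
wrist_force: [-0.5, 0.8, 5.9]
finger_gap: 0.697
clock: 11.0
ee_pos: [0.5084, -0.0414, 0.2175]
orientation: [-0.703, 0.079, -0.079, 0.703]
wrist_force: [0.9, -0.2, -0.1]
finger_gap: 0.998
[ 0.50835596 -0.04139025  0.21746338] [ 0.90226815 -0.20765872 -0.09428126] [ 0.00035942  0.02543682 -0.00935149] 0.9977622858869533
```

View pics/o13.png

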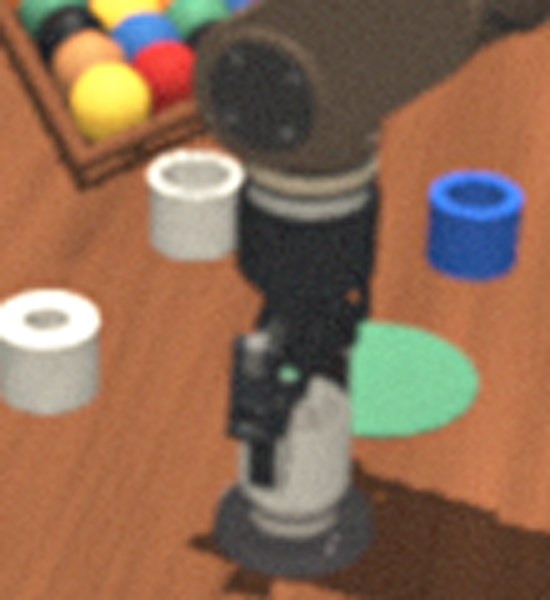

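View pics/w7.png

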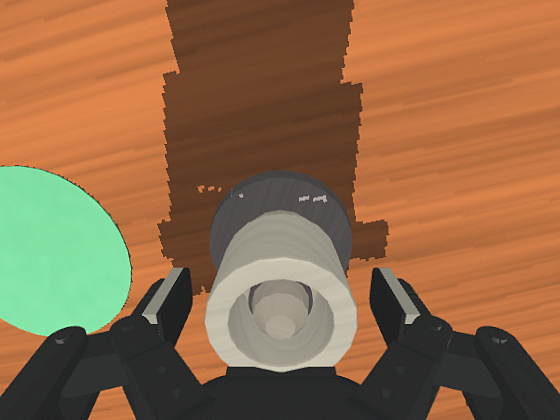

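```bash
python3 -m handwheel '[0,-1,0,0,0,-3,0,0,0,-5,0,0,0,-5,0,0,0.8,0,4.8,0,0.8,0,4.8,0,0.8,0,4.8,0,0.8,0,4.8,0,0.8,0,4.8,0,1,0,4.6,0,0,0,0,0,0,0,0,0]'
python3 -m handwheel '[0,0,0,0,0,0,0,0,0,0,0,0]' 0
python3 - <<'E'
from h import *
s=telemetry.state();print(s["ee_pos"],s["wrist_force"],s["finger_gap"])
grab("wrist","w8");grab("side","s8");grab("top","t8")
q=(.5115,-.042)
for z,o in((.034,"a2"),(.012,"a1"),(.056,"a3")): crop("s8",260,140,80,100,5,o,[(q,z,.031),(q,z+.05,.031),(q,0,.046)])
cv2.imwrite("pics/a.png",np.hstack([cv2.imread(f"pics/{o}.png") for o in("a1","a2")]))
q=(.5126,-.0426)
crop("t8",270,190,80,70,8,"b",[(q,.034,.031),(q,.084,.031),(q,.084,.021),(q,0,.046)])
E
```

```text
clock: 12.6
ee_pos: [0.6205, 0.2262, 0.3579]
orientation: [0.703, -0.079, 0.079, -0.703]
wrist_force: [0.8, 0.3, -0.9]
finger_gap: 1.0
clock: 12.98
ee_pos: [0.6206, 0.2257, 0.3579]
orientation: [-0.703, 0.079, -0.079, 0.703]
wrist_force: [-0.3, -0.7, -0.2]
finger_gap: 0.38
[0.62063048 0.22568217 0.35792522] [-0.29097533 -0.71913495 -0.19865438] 0.3795837452459706
```

View pics/a.png

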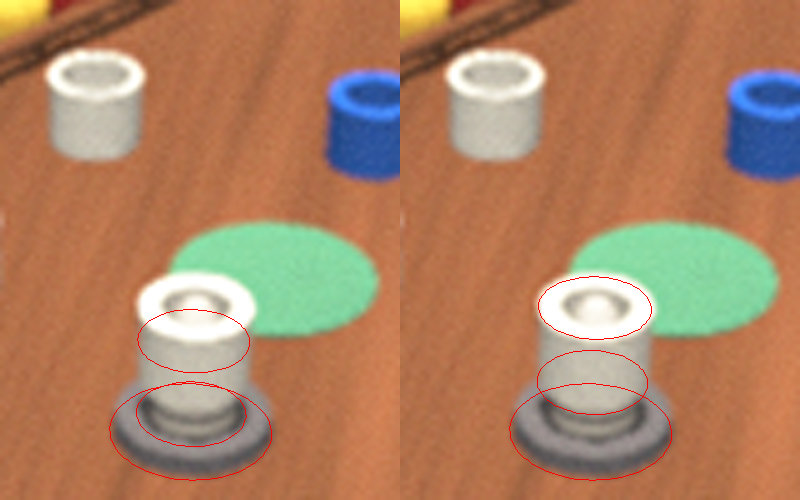

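View pics/b.png

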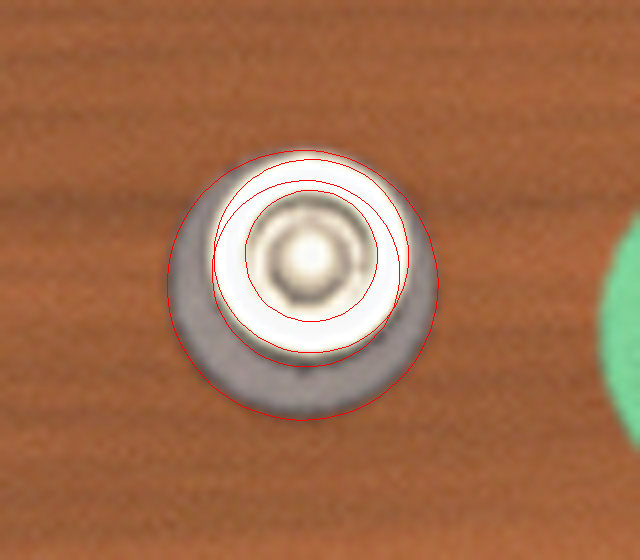

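View pics/w8.png

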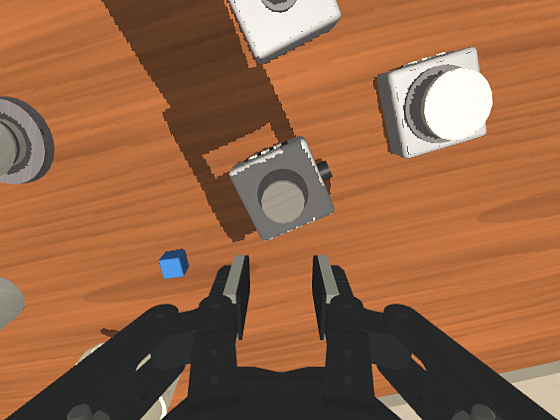

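The collar sits level and concentric on the middle band: the overlay at 34 mm fits and the one at 12 mm does not. The middle cap appears at about (283,202) in the wrist view.

```bash
python3 - <<'E'
from h import *
p=back("w8",(283,202),.07);print(p)
crop("w8",220,130,120,120,5,"c",[(p[:2],.07,.019)])
E
python3 -m handwheel '[0,4,0,0,0,3,0,0,0,0,0,0,0,0,0,0]'
python3 - <<'E'
from h import *
s=telemetry.state();print(s["ee_pos"],s["finger_gap"])
grab("wrist","w9")
E
```

```text
[0.61954989 0.22835476 0.07      ]
clock: 13.62
ee_pos: [0.6212, 0.2265, 0.2891]
orientation: [-0.702, 0.078, -0.08, 0.703]
wrist_force: [-0.6, -0.0, 0.4]
finger_gap: 0.002
[0.62120421 0.22647458 0.28911098] 0.002201118740288637
```

View pics/c.png

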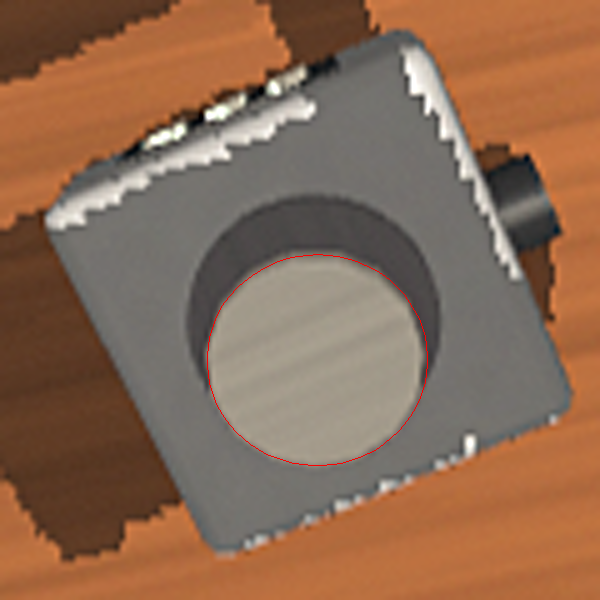

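View pics/w9.png

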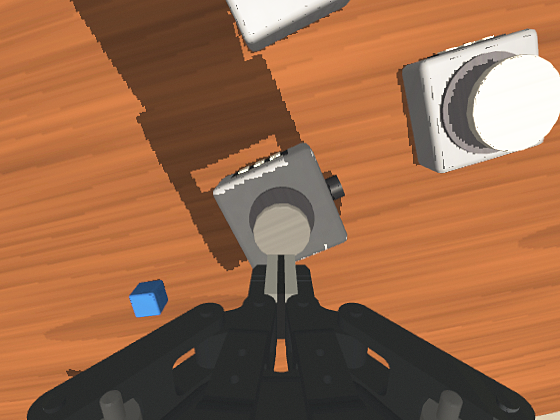

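```bash
python3 -m handwheel '[-0.2,2,0.1,0,0,2,0,0,0,0.6,0,0,0,0,0,0]'
python3 -m handwheel '[0,0.5,0,0,0,0.5,0,0,0,0.4,0,0,0,0,0,0,0,0,0,0]'
python3 - <<'E'
from h import *
s=telemetry.state();print(s["ee_pos"],s["wrist_force"],s["wrist_torque"])
grab("side","s10");crop("s10",190,220,130,140,5,"e")
E
```

```text
clock: 14.18
ee_pos: [0.6185, 0.2278, 0.241]
orientation: [0.703, -0.08, 0.078, -0.702]
wrist_force: [-2.4, -0.3, 3.4]
finger_gap: 0.001
clock: 14.8
ee_pos: [0.6192, 0.2279, 0.2295]
orientation: [-0.703, 0.079, -0.079, 0.703]
wrist_force: [-4.5, -0.5, 7.8]
finger_gap: 0.001
[0.61924372 0.22792685 0.22954497] [-4.50235426 -0.49163913  7.75902209] [-0.15764727  0.79594878 -0.01165411]
```

View pics/e.png

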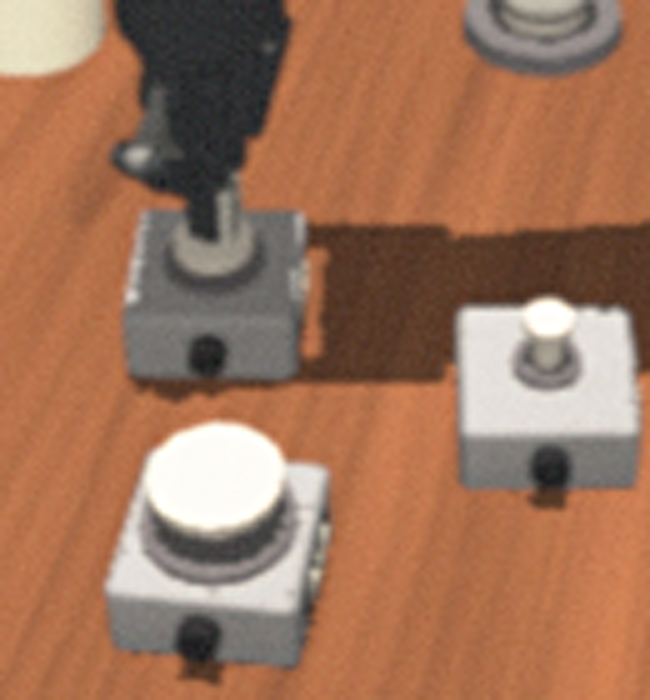

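```bash
python3 -m handwheel '[0,0.2,0,0,0,0,0,0]'
python3 -m handwheel '[0,0.1,0,0,0,0,0,0]'
python3 -m handwheel '[0,0.1,0,0,0,0,0,0]'
```

```text
clock: 15.1
ee_pos: [0.6195, 0.228, 0.2294]
orientation: [0.703, -0.079, 0.079, -0.703]
wrist_force: [-7.6, -1.4, 15.7]
finger_gap: -0.002
clock: 15.35
ee_pos: [0.6195, 0.2281, 0.2293]
orientation: [0.703, -0.079, 0.079, -0.702]
wrist_force: [-10.0, -1.4, 19.5]
finger_gap: -0.002
clock: 15.6
ee_pos: [0.6196, 0.2281, 0.2293]
orientation: [0.703, -0.079, 0.078, -0.702]
wrist_force: [-10.7, -3.1, 23.2]
finger_gap: 0.003
```

Stiff stop: z stays at 0.2293 while force climbs to 23 N, so the plunger is fully down. Retreating and checking.

```bash
python3 -m handwheel '[0,-1,0,0,0,-2,0,0,0,-5,0,0,0,-5,0,0,0,0,0,0,0,0,0,0,0,0,0,0]'
python3 - <<'E'
from h import *
s=telemetry.state();print(s["ee_pos"],s["wrist_force"],s["clock"])
grab("side","s11");grab("top","t11");grab("wrist","w11")
crop("s11",180,110,200,250,2.4,"f",[((.5115,-.042),.034,.031),((.5115,-.042),.084,.031)])
a,b=L("t1")["img"],L("t11")["img"]; cv2.imwrite("pics/g.png",b)
p=back("w8",(283,202),.07)
crop("w11",220,130,120,120,4,"j",[(p[:2],.07,.019)])
E
```

```text
clock: 16.48
ee_pos: [0.6185, 0.2276, 0.3513]
orientation: [0.703, -0.08, 0.078, -0.702]
wrist_force: [-0.3, 0.3, -0.4]
finger_gap: 0.002
[0.61845216 0.22764193 0.35128896] [-0.33045537  0.25806402 -0.44559395] 16.475
```

View pics/f.png

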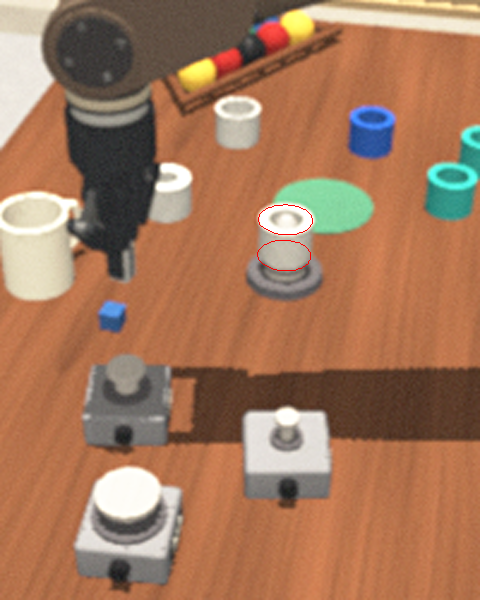

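View pics/g.png

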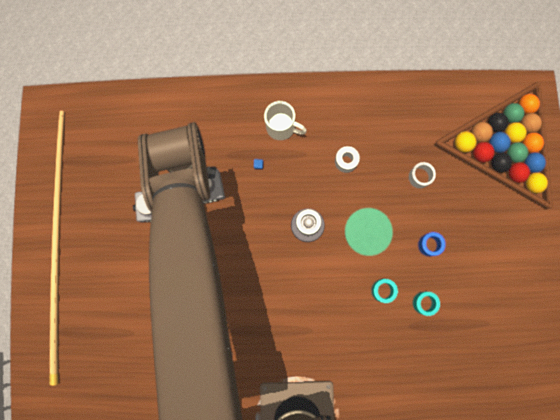

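View pics/j.png

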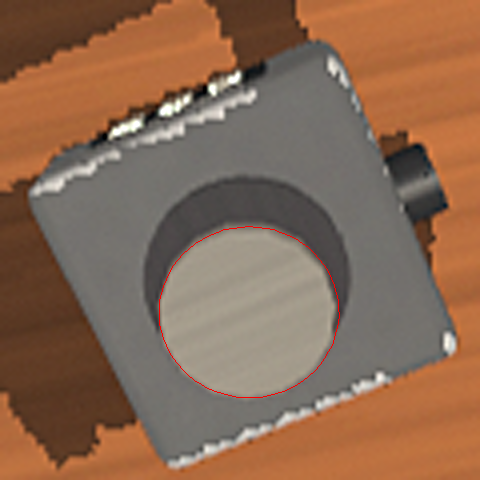

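The collar is home, all the plungers are up, the other objects haven't moved and the robot is clear. Handing in.

```bash
python3 -c "
from workcell import job
print(job.sign_off())"
```

```text
the job is handed in; nothing more can be done
None
```

I put the collar from the pad over the taper gauge, where it stopped at the middle band. I then pushed the middle counter's plunger fully down, let it spring back, and handed the job in at about 16.5 s.

- **Collar:** lowering stopped at the middle shoulder's height, and the vertical force rose by about 8 N. After release, the side view matched a collar standing 34 mm above the table, not 12 mm. The top view showed it centred to about 1 mm. The bore also measured 42 mm in the wrist view.
- **Plunger:** the arm stopped dead at a tool height of 0.2293 m while the force rose from 8 to 23 N, so it was on the bottom stop. The wrist picture afterwards shows the cap back at its 70 mm height, and the other two caps stayed up.
- **Everything else:** in the last pictures the other two collars, the mug and the chalk have not visibly moved, and the gripper was clear.

**Disagreements:**
- The fixed cameras put the gauge up to 3 mm away from where the wrist camera did. I used the wrist camera and corrected the collar by 1 to 2 mm.
- There was a side force of about 3 N as the collar seated, which I eased off before letting go.
- There was a side force of about 11 N while pressing the plunger.

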